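Close and latch the hatch of a conveyor control box

ROBOT

A 7-joint arm with a two-finger parallel gripper is mounted at the origin on the work surface. World frame = base frame: x ahead of the robot, y to its left, z up, the work surface at z = 0. Lengths are in m, angles in rad, forces in N, time in s.
With the tool pointing down it reaches from about 0.425 to 0.825 m from the base axis. Payload 3.6 kg.
Tool frame: the origin (TCP) lies midway between the tips of the shut fingers; the grasp point (between the pads) lies pinch_z behind it (pinch_z is the distance from the TCP to the grasp point, in m); y points along the fingers, x is the direction in which the jaws open and shut, and the axes are right-handed (so a half turn about y gives the same grasp; the last joint's range is limited). The gripper opens to 85 mm and grips with 20 to 120 N. Pads are 22 mm wide; open, the fingers measure 114 mm over their backs; the gripper's body (76 mm by 85 mm) begins 54 mm behind the grasp point. The pads swing forward as they close: fully open they stand 13 mm farther back than shut.
Start: joints at [-1.349, 0.615, -0.013, 1.423, 0.008, 1.103, -0.04], TCP at [0.16, 0.63, 0.231] pointing down, gripper open.
Joint ranges: [-3.12, 3.12], [-0.3, 2.06], [-1.34, 1.32], [0.26, 2.42], [-1.36, 4.5], [0.01, 1.98], [-2.84, 2.84]. Speed limits (rad/s): [2.79, 2.79, 3.14, 3.14, 3.14, 3.14, 3.14].

INTERFACE

Orientations are given as a unit quaternion [x, y, z, w].
In Python, from rig import * gives the robot as it stands. The module is installed in compiled form; this text tells all that it offers.
- The arm moves only by the tool send_rows, never from a script. Its argument "targets" is a list that holds one entry, the list of rows, each a list of 6 numbers: the shift along the tool's x, y, z in mm, then the turn, a rotation vector about the tool's x, y, z in rad. A call has 1 to 12 rows; each row is the pose to reach, as a shift and turn from the pose commanded when the call began, along the tool's axes at that moment; what a row does not reach only later rows make up. A row lasts 1/10 s, in which the tool goes at most 50 mm and 8.59 degrees, less where a joint would pass 70% of its speed; a pose out of reach is approached as far as the arm can. A call with a gripper value outside its range is refused whole. "grip" is the opening, from -1 (shut) to 1 (fully open), set as the call begins (left out, the last holds). The fingers move at their own pace and stop on an object; "force" is the grip in N (left out, the last holds). Time passes only in rows, so rows that repeat a pose let the fingers close. It gives the time, the measured TCP pose, the force and the opening at its end, in the units of the state.
- observe(): the state, without advancing time (a new reading comes with each control period).
- snapshot(name): name is "scene" or "side" or "wrist"; returns a dict with "pixels" (420x560x3 uint8, red, green, blue), "fx", "fy", "cx", "cy" (pixels), "position" and "orientation" of the camera in the world. Camera axes: x right, y up, looking along -z (the intrinsics and any distortion apply to the point x, -y, -z); pixel columns grow to the right and rows downward; lengths in m; the calibration is good to about 2 mm. A picture is of the moment at which its call begins. There is no depth.
- close_job(): hands the job in, once; it reports no verdict.
The state is a dict: "time": time; "qpos": joint angles; "joint_velocities": joint speeds; "joint_torque": joint torques, N m; "position": TCP position; "orientation": TCP orientation; "force": force on the tool from outside, world axes, zero at the start; "wrist_torque": the same for the moment, N m; "gripper_width": finger opening in m.
Only numpy, scipy, OpenCV 4.12 (cv2) and the standard library are available. Lean on these libraries where they do the work, as an engineer would, in place of code of your own. Each camera call takes 0.05 s, during which the arm holds its last target. There are 200 camera calls.

TASK

The conveyor's control box has been left open on the packing bench: swing its blue hatch down, press it onto its sprung seal until it seats on the frame, and while holding it down turn the yellow wing knob clockwise a full quarter turn, so that the tongue underneath goes behind the frame edge and the hatch stays shut when you let go. Press and turn gently - feel for the seat, push no further than that and never force a knob that is blocked (the seal and frame together must never carry more than about 30 N) - and leave everything else on the bench where it is.

Things in the scene. Friction and masses are not known exactly. Their poses are not given: they have to be found in the camera images.
- box: grey control box fixed to the bench, 320 mm (x) x 280 mm (y), deck 112 mm high; origin on the bench under its middle (x from -140 to +180 mm). Its yaw says how it stands. The hatch opening is in its top; the hatch is hinged along y on the far (+x) side, hinge line at x = +90 mm, 122 mm high.
- panel: the blue hatch panel, 195 x 180 x 6 mm; origin on the hinge line at the underside of the panel; the panel reaches along its own -x from 10 to 205 mm, z is out of its upper face. With the wing knob it weighs about 0.3 kg. Hinge friction (about 0.4 N m) holds it wherever it is left.
- hatch (a joint): hatch angle in rad: 0 is level (nominally shut), grows as the free edge, nearest the robot, rises; at most 1.1. Only hinge friction (0.4 N m) resists until the hatch meets two spring plungers 8 mm above its seat (angle -0.01 to 0.1 there). Seated, the angle is anywhere from -0.06 to +0.06. Let go unlatched, it rises back onto the plungers.
- frame_edge (a point): middle of the steel frame edge under the hatch's free edge, at its nominal height, 122 mm. The real frame stands up to 10 mm higher or lower from box to box; not given, only the sharp rise of the pressing force tells. Two rubber-tipped plungers in the front corners push up with 6 N together at first touch, 9 N when seated: seating takes about 8 to 10 N straight down at the knob.
- knob (a joint): wing knob angle in rad: 0 open (wing parallel to the hatch's free edge), grows clockwise seen from above to a hard stop at 1.571 (latched). Starts between 0 and 0.25; friction about 0.06 N m. If the hatch is more than 2 mm off its seat the tongue strikes the frame edge and the knob is blocked at 0.4 to 0.6 rad.
- tongue_tip (a point): tip of the steel tongue (12 mm thick, 12 mm wide) under the hatch, 32 mm from the knob's axis; turns with the knob. The frame edge is 20 mm from the axis and 14 mm thick. Seated, the tongue passes 2 mm under the frame; latched and let go, the hatch rises those 2 mm until the tongue bears on the frame from below, and stays.
- knob_grip (a point): point on the knob's axis, 28 mm above the hatch's upper face, where to pinch the yellow wing across its thickness (10 mm thick, 54 mm long, 6 to 42 mm above the face). y axis along the wing, x across its thickness, z along the knob's axis away from the hatch. The axis is 170 mm from the hinge line, midway across the hatch. Turns with the knob and tilts with the hatch: a grip that does not tilt along adds resistance.
- hatch_push (a point): free spot on the upper face of the hatch for pushing it down, 188 mm from the hinge line, 55 mm to the +y side of the knob's axis; axes as the panel's.
- screw_box: small cardboard screw box 45 x 70 x 30 mm lying on the rear deck of the control box, behind the hatch hinge; origin centre of its underside
- tape: orange roll of packing tape, 96 mm across, 48 mm high, standing flat; origin centre of its underside
- label_roll: white roll of labels, 80 mm across, 60 mm high; origin centre of its underside
- scanner: hand-held scanner, black grip and yellow head, about 140 x 55 x 30 mm, lying down; origin at the underside of its grip
- screwdriver: screwdriver lying on the bench
- carton: closed small carton 120 x 90 x 70 mm; origin centre of its underside
- knife: carton knife, closed, red and steel, 92 x 30 x 22 mm; origin at its underside

How it is judged:
By the outcome, as a careful person would: the job done as asked, in the order asked, and still so for the second after the job is handed in, with the robot touching nothing.
It also fails if it takes over 67 s, if anything falls off the work surface, if the arm or the gripper's body presses on something with over 40 N, if the wrist force passes 120 N, or if a joint passes its speed limit or range.

## Working session

There is one attempt and no reset: what is moved stays moved. The work goes in short steps, Python scripts to look and compute and a tool call to move; the robot and the scene stay as the last step left them, time stands still between calls to the robot, and variables do not carry over. Pictures are saved under pics/ and viewed, about 8 in all and at most 12, crops included, and the job is handed in when it is done.

Besides the shell and the picture viewer there is one more tool, called after "Emit:" by a JSON object that holds its "op" and its "data", one argument or row to a line. send_rows: Moves the arm, as the interface text tells. Its arguments: {"type":"object","properties":{"targets":{"type":"array"},"grip":{"type":"number"},"force":{"type":"number"}},"required":["targets"]}

```bash
mkdir -p pics; python3 - <<'E'
from rig import *
import cv2,pickle
s=observe();print({k:(v if not hasattr(v,'round') else v.round(3) if hasattr(v,'shape') else v) for k,v in s.items()})
d={}
for n in("scene","side"):
    p=snapshot(n);d[n]=p;cv2.imwrite(f"pics/{n}0.png",p["pixels"][:,:,::-1]);print(n,{k:v for k,v in p.items() if k!="pixels"})
pickle.dump(d,open("s0.pkl","wb"))
try: print(pinch_z)
except Exception as e: print(e)
E
```

```text
{'time': 0.0, 'qpos': array([-1.349,  0.616, -0.013,  1.425,  0.008,  1.103, -0.04 ]), 'joint_velocities': array([ 0.   ,  0.   , -0.001, -0.001,  0.001,  0.001, -0.002]), 'joint_torque': array([ 0.0000e+00, -4.6921e+01,  2.5900e-01, -1.7104e+01,  1.0000e-02,
        1.0000e-02,  0.0000e+00]), 'position': array([0.16 , 0.629, 0.23 ]), 'orientation': array([ 0.559,  0.433, -0.435, -0.558]), 'force': array([ 0.193, -0.847,  0.459]), 'wrist_torque': array([0.025, 0.071, 0.103]), 'gripper_width': 0.08571832074882327}
scene {'fx': 542.0095431426721, 'fy': 542.0095431426721, 'cx': 276.7030852752783, 'cy': 215.62631970127867, 'position': array([1.65293129, 0.86659047, 0.99862169]), 'orientation': array([0.205849  , 0.43259259, 0.7828503 , 0.39703306])}
side {'fx': 385.93820989648805, 'fy': 385.93820989648805, 'cx': 277.2400461705524, 'cy': 202.80796463123073, 'position': array([ 0.05490205, -0.57160503,  0.86291507]), 'orientation': array([ 0.35923334, -0.12790603, -0.3353739 ,  0.86146144])}
0.0187
```

View pictures.

View pics/scene0.png

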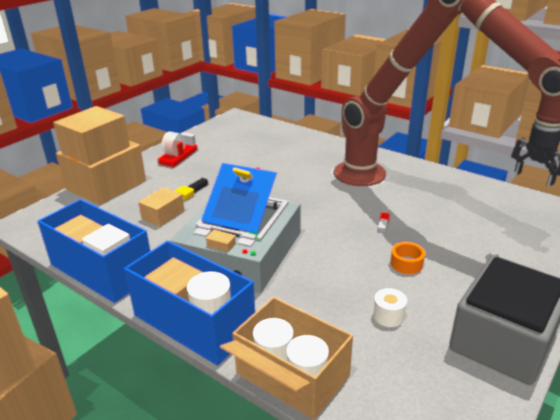

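View pics/side0.png

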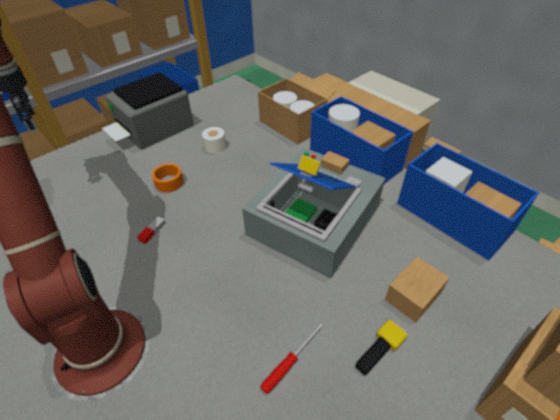

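```bash
cat > h.py <<'E'
import numpy as np,cv2,pickle
from scipy.spatial.transform import Rotation as R
def ray(p,u,v):
    d=R.from_quat(p["orientation"]).apply([(u-p["cx"])/p["fx"],-(v-p["cy"])/p["fy"],-1]);return np.array(p["position"]),d/np.linalg.norm(d)
def onz(p,u,v,z):
    o,d=ray(p,u,v);return o+d*(z-o[2])/d[2]
def proj(p,X):
    c=R.from_quat(p["orientation"]).inv().apply(np.atleast_2d(X)-p["position"]);return np.c_[p["cx"]-p["fx"]*c[:,0]/c[:,2],p["cy"]+p["fy"]*c[:,1]/c[:,2]]
def tri(a,b):
    (o1,d1),(o2,d2)=a,b;t=np.linalg.lstsq(np.c_[d1,-d2],o2-o1,rcond=None)[0];P,Q=o1+t[0]*d1,o2+t[1]*d2;return (P+Q)/2,np.linalg.norm(P-Q)
E
python3 - <<'E'
from h import *
d=pickle.load(open("s0.pkl","rb"))
a=cv2.resize(d["side"]["pixels"][140:275,235:395],None,fx=4,fy=4,interpolation=cv2.INTER_CUBIC)
cv2.imwrite("pics/c1.png",a[:,:,::-1])
for n in d:
    im=cv2.cvtColor(d[n]["pixels"],cv2.COLOR_RGB2HSV);m=cv2.inRange(im,(22,150,120),(35,255,255))
    k,_,st,c=cv2.connectedComponentsWithStats(m)
    print(n,[(st[i].tolist(),c[i].round(1).tolist()) for i in range(1,k) if st[i,4]>15])
E
```

```text
scene [([234, 169, 17, 9, 81], [242.4, 173.3]), ([175, 186, 19, 14, 165], [185.3, 191.7])]
side [([299, 155, 21, 20, 261], [308.8, 164.8]), ([377, 320, 30, 30, 482], [391.9, 333.9])]
```

View pics/c1.png

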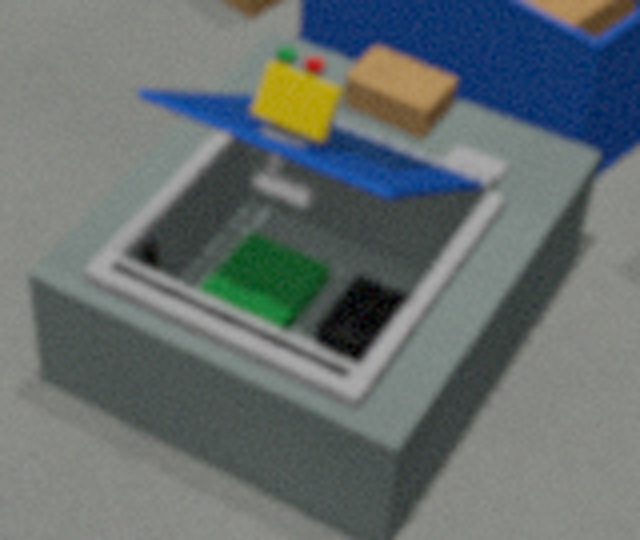

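```bash
cat > m1.py <<'E'
from h import *
d=pickle.load(open("s0.pkl","rb"));S=d["side"];C=d["scene"]
c=lambda u,v:(235+u/4,140+v/4)
fl,fr,br=[onz(S,*c(*q),.112)[:2] for q in((33,280),(397,450),(602,152))]
print(fl,fr,br,np.linalg.norm(fl-fr),np.linalg.norm(br-fr))
y1=np.arctan2(*(fl-fr)[::-1])-np.pi/2;y2=np.arctan2(*(br-fr)[::-1]);print(y1,y2)
src=np.array([[-.14,.14],[-.14,-.14],[.18,-.14]]);dst=np.array([fl,fr,br])
sc=src-src.mean(0);dc=dst-dst.mean(0)
yaw=np.arctan2((sc[:,0]*dc[:,1]-sc[:,1]*dc[:,0]).sum(),(sc*dc).sum());M=R.from_euler('z',yaw)
o=dst.mean(0)-M.as_matrix()[:2,:2]@src.mean(0);o=np.r_[o,0];print("box",o,yaw, "res",(dst-(M.as_matrix()[:2,:2]@src.T).T-o[:2])*1e3)
K,e=tri(ray(S,308.8,164.8),ray(C,242.4,173.3));kb=M.inv().apply(K-o);print("knob",K,e,"in box",kb)
r=np.array([kb[0]-.09,kb[2]-.122])
print(np.hypot(*r), np.hypot(.17,.030))
th=np.arctan2(r[1],-r[0])-np.arctan2(.030,.17);print("th",th)
# panel free edge corners, side view, scene
def P(x,y,z,th): # panel frame
    return o+M.apply(np.array([.09,0,.122])+R.from_euler('y',th).apply([x,y,z]))
for t in (th,):
    for X in((-.205,.09,0),(-.205,-.09,0),(-.01,-.09,.006),(-.01,.09,.006),(-.17,0,.024)):
        w=P(*X,t);print(X,w.round(3),(proj(S,w)[0]-[235,140])*4,proj(C,w)[0])
E
python3 m1.py
```

```text
[0.45812678 0.0354698 ] [ 0.53036383 -0.22778685] [ 0.84073198 -0.14717207] 0.27298764670730913 0.32066668963715295
0.2678062958657206 0.25412378141749864
box [ 0.62959498 -0.0593606   0.        ] 0.2667328256817594 res [[ 0.48237852 -3.3174441 ]
 [-1.08330632  3.52432543]
 [ 0.60092779 -0.20688133]]
knob [ 0.60240323 -0.06506166  0.24770343] 0.002857871826156698 in box [-0.02773286  0.00166778  0.24770343]
0.1722276940943849 0.1726267650163207
th 0.6434561642630251
(-0.205, 0.09, 0) [0.534 0.008 0.245] [138.01432278  96.32347497] [276.82195867 171.74516017]
(-0.205, -0.09, 0) [ 0.582 -0.166  0.245] [396.10063437 198.83172471] [221.89280634 162.48966132]
(-0.01, -0.09, 0.006) [ 0.736 -0.124  0.133] [486.88061528 182.07404802] [200.46724594 220.33613423]
(-0.01, 0.09, 0.006) [0.688 0.05  0.133] [262.29280002  96.14137894] [256.86644002 232.15412789]
(-0.17, 0, 0.024) [ 0.599 -0.068  0.243] [296.51146834 109.26451469] [243.00530908 173.93761569]
```

```bash
cat >> h.py <<'E'
O=np.array([.6296,-.0594,0]);YAW=.267;M=R.from_euler('z',YAW)
def panel(x,y,z,th): return O+M.apply(np.array([.09,0,.122])+R.from_euler('y',th).apply([x,y,z]))
def tool(psi,tilt=0): # jaw yaw psi (world), tilt about box y as hatch angle
    x=np.array([np.cos(psi),np.sin(psi),0]);y=np.array([0,0,-1.]);B=R.from_matrix(np.c_[x,y,np.cross(x,y)])
    return (M*R.from_euler('y',tilt)*M.inv())*B
def rel(s,pos,rot):
    q=R.from_quat(s["orientation"]);return (q.inv().apply(pos-s["position"])*1e3).round(1).tolist(),(q.inv()*rot).as_rotvec().round(3).tolist()
E
python3 - <<'E'
from rig import *
from h import *
s=observe();T=tool(YAW)
p=panel(-.188,.055,.006,.645);print(p)
print(rel(s,p+[0,0,.09],T))
f=dict(position=p+[0,0,.09],orientation=T.as_quat())
for th in(.645,.5,.4,.3,.2,.1,.05,0):print(th,rel(f,panel(-.188,.055,.006,th),T))
E
```

```text
[ 0.56047165 -0.02128833  0.23981991]
([-532.2, -98.3, -548.4], [0.001, 1.055, -0.002])
0.645 ([0.0, 90.0, 0.0], [0.0, 0.0, 0.0])
0.5 ([-15.5, 112.4, 0.0], [0.0, 0.0, 0.0])
0.4 ([-24.2, 129.1, 0.0], [0.0, 0.0, 0.0])
0.3 ([-31.2, 146.5, 0.0], [0.0, 0.0, 0.0])
0.2 ([-36.4, 164.6, 0.0], [0.0, 0.0, 0.0])
0.1 ([-39.8, 183.1, 0.0], [0.0, 0.0, 0.0])
0.05 ([-40.8, 192.4, 0.0], [0.0, 0.0, 0.0])
0 ([-41.4, 201.8, 0.0], [0.0, 0.0, 0.0])
```

Emit:
{"op": "send_rows", "data": {
  "targets": [
    [[-30,-30,-30,0,0.05,0],[-65,-60,-65,0,0.15,0],[-100,-90,-100,0,0.25,0],[-135,-98,-135,0,0.35,0],[-170,-98,-170,0,0.45,0],[-205,-98,-205,0,0.55,0],[-240,-98,-240,0,0.65,0],[-275,-98,-275,0,0.75,0],[-310,-98,-310,0,0.85,0],[-345,-98,-345,0,0.95,0],[-380,-98,-380,0,1.05,0],[-415,-98,-415,0,1.055,0]]
  ],
  "grip": -1,
  "force": 30
}}

```text
time: 1.3
position: [0.454, 0.1345, 0.3292]
orientation: [-0.701, -0.094, 0.094, 0.701]
force: [-0.1, 0.9, -0.5]
gripper_width: 0.0
```

```bash
python3 - <<'E'
from rig import *
from h import *
s=observe();p=panel(-.188,.055,.006,.645);print(s["time"],s["position"],s["gripper_width"],s["qpos"],rel(s,p+[0,0,.09],tool(YAW)))
E
```

```text
1.3 [0.45404736 0.13448474 0.32918461] 3.530670594978286e-05 [-0.65404286  0.25934007  0.41854991  1.75979805 -0.11484566  1.14678589
  0.06526445] ([61.8, -0.7, -178.3], [-0.0, -0.001, -0.0])
```

Emit:
{"op": "send_rows", "data": {
  "targets": [
    [[15,0,-45,0,0,0],[30,0,-90,0,0,0],[45,0,-135,0,0,0],[62,0,-178,0,0,0],[62,0,-178,0,0,0],[62,30,-178,0,0,0],[62,55,-178,0,0,0],[62,65,-178,0,0,0],[62,72,-178,0,0,0],[62,72,-178,0,0,0]]
  ]
}}

```text
time: 2.3
position: [0.5603, -0.0186, 0.257]
orientation: [-0.701, -0.094, 0.095, 0.701]
force: [0.2, 0.7, -0.1]
gripper_width: -0.0004
```

```bash
python3 - <<'E'
from rig import *
from h import *
s=observe();p=panel(-.188,.055,.006,.645);print(s["position"],s["force"],rel(s,p,tool(YAW)))
w=snapshot("wrist");sc=snapshot("side");pickle.dump(dict(w=w,s=sc),open("s1.pkl","wb"))
cv2.imwrite("pics/p1.png",np.hstack([cv2.resize(x["pixels"],(400,300)) for x in(w,sc)])[:,:,::-1])
E
```

```text
[ 0.56027171 -0.01863048  0.25702386] [ 0.17493958  0.70103512 -0.10461458] ([-0.5, 17.2, -2.6], [-0.0, 0.001, -0.001])
```

View pics/p1.png

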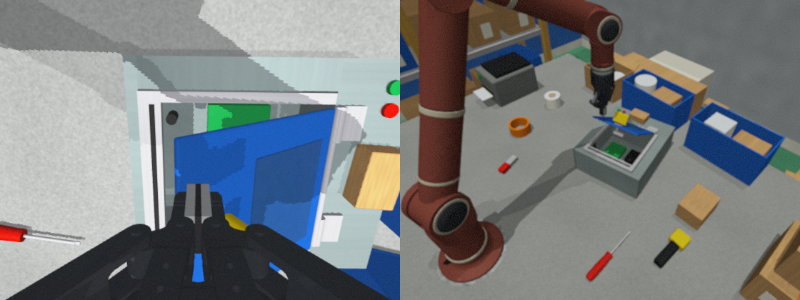

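Emit:
{"op": "send_rows", "data": {
  "targets": [
    [[0,17,-2,0,0,0],[-8,28,-2,0,0,0],[-15,39,-2,0,0,0],[-20,48,-2,0,0,0],[-24,56,-2,0,0,0],[-28,64,-2,0,0,0],[-31,73,-2,0,0,0],[-34,82,-2,0,0,0],[-36,91,-2,0,0,0],[-38,100,-2,0,0,0],[-38,100,-2,0,0,0]]
  ]
}}

```text
time: 3.5
position: [0.5227, -0.031, 0.1557]
orientation: [-0.701, -0.093, 0.096, 0.701]
force: [-0.1, -0.7, -1.0]
gripper_width: 0.0
```

Emit:
{"op": "send_rows", "data": {
  "targets": [
    [[-1,3,0,0,0,0],[-2,6,0,0,0,0],[-2,8,0,0,0,0],[-2,8,0,0,0,0]]
  ]
}}

```text
time: 3.9
position: [0.5222, -0.0316, 0.1491]
orientation: [0.701, 0.094, -0.094, -0.701]
force: [-0.6, -0.3, 0.0]
gripper_width: 0.0
```

```bash
python3 - <<'E'
from rig import *
from h import *
w=snapshot("scene");sc=snapshot("side");pickle.dump(dict(w=w,s=sc),open("s2.pkl","wb"))
a=cv2.resize(w["pixels"][120:300,160:360],(400,360),interpolation=2);b=cv2.resize(sc["pixels"][130:270,225:400],(400,360),interpolation=2)
cv2.imwrite("pics/p2.png",np.hstack([a,b])[:,:,::-1])
E
```

```text
(no output)
```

View pics/p2.png

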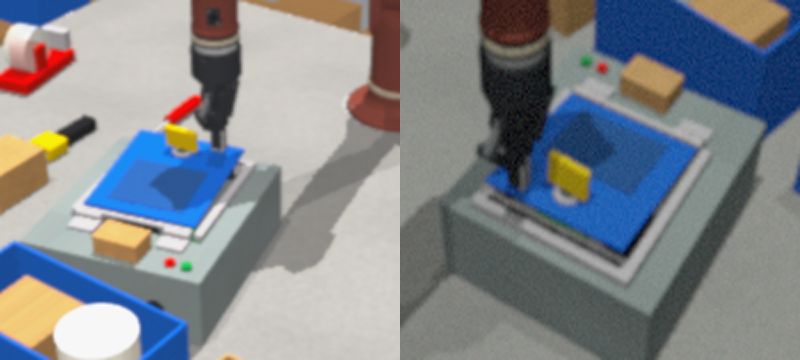

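Emit:
{"op": "send_rows", "data": {
  "targets": [
    [[0,2,0,0,0,0],[0,4,0,0,0,0],[0,4,0,0,0,0]]
  ]
}}

```text
time: 4.3
position: [0.5223, -0.0316, 0.1451]
orientation: [0.701, 0.094, -0.094, -0.701]
force: [-0.5, -0.1, 0.3]
gripper_width: -0.0001
```

Emit:
{"op": "send_rows", "data": {
  "targets": [
    [[0,2,0,0,0,0],[0,3,0,0,0,0],[0,3,0,0,0,0]]
  ]
}}

```text
time: 4.6
position: [0.5224, -0.0316, 0.1421]
orientation: [-0.701, -0.094, 0.094, 0.701]
force: [0.3, 0.8, -0.2]
gripper_width: -0.0005
```

Emit:
{"op": "send_rows", "data": {
  "targets": [
    [[0,2,0,0,0,0],[0,3,0,0,0,0],[0,3,0,0,0,0]]
  ]
}}

```text
time: 4.9
position: [0.5224, -0.0316, 0.1391]
orientation: [0.701, 0.094, -0.094, -0.701]
force: [0.2, 1.2, 0.9]
gripper_width: 0.0002
```

Emit:
{"op": "send_rows", "data": {
  "targets": [
    [[0,2,0,0,0,0],[0,3,0,0,0,0],[0,3,0,0,0,0]]
  ]
}}

```text
time: 5.2
position: [0.5224, -0.0316, 0.1362]
orientation: [0.701, 0.094, -0.094, -0.701]
force: [0.5, 1.2, 0.3]
gripper_width: 0.0001
```

Emit:
{"op": "send_rows", "data": {
  "targets": [
    [[0,2,0,0,0,0],[0,2,0,0,0,0]]
  ]
}}

```text
time: 5.4
position: [0.5224, -0.0316, 0.1346]
orientation: [-0.701, -0.094, 0.094, 0.701]
force: [-1.2, 0.7, 3.6]
gripper_width: 0.0001
```

Emit:
{"op": "send_rows", "data": {
  "targets": [
    [[0,1,0,0,0,0],[0,1,0,0,0,0]]
  ]
}}

```text
time: 5.6
position: [0.5224, -0.0316, 0.1337]
orientation: [-0.701, -0.094, 0.094, 0.701]
force: [-2.0, 0.1, 4.7]
gripper_width: -0.0
```

Emit:
{"op": "send_rows", "data": {
  "targets": [
    [[0,-30,0,0,0,0],[0,-70,0,0,0,0],[0,-90,0,0,0,0],[9,-90,-28,0,0,0],[18,-90,-55,0,0,0],[18,-90,-55,0,0,0]]
  ],
  "grip": 1
}}

```text
time: 6.2
position: [0.5557, -0.0843, 0.2235]
orientation: [0.703, 0.093, -0.092, -0.7]
force: [-0.9, -0.2, -0.6]
gripper_width: 0.0847
```

```bash
python3 - <<'E'
from rig import *
from h import *
s=observe();print(s["position"],s["gripper_width"],s["force"])
w=snapshot("wrist");sc=snapshot("scene");sd=snapshot("side");D=dict(wrist=w,scene=sc,side=sd,s=s);pickle.dump(D,open("s3.pkl","wb"))
print(w["position"],R.from_quat(w["orientation"]).as_matrix().round(2))
for n in("wrist","scene","side"):
    im=cv2.cvtColor(D[n]["pixels"],cv2.COLOR_RGB2HSV);m=cv2.inRange(im,(22,150,90),(35,255,255))
    k,_,st,c=cv2.connectedComponentsWithStats(m)
    print(n,[(st[i].tolist(),c[i].round(1).tolist()) for i in range(1,k) if st[i,4]>15])
a=cv2.resize(sd["pixels"][130:270,225:400],(400,320),interpolation=2)
cv2.imwrite("pics/p3.png",np.hstack([cv2.resize(w["pixels"],(400,320)),a])[:,:,::-1])
E
```

```text
[ 0.55569879 -0.08428741  0.22346364] 0.08471551602950914 [-0.93696476 -0.15665357 -0.5893977 ]
[ 0.53291277 -0.00485232  0.36567962] [[ 0.97 -0.24 -0.09]
 [ 0.26  0.91  0.31]
 [ 0.   -0.32  0.95]]
wrist [([268, 162, 25, 98, 1730], [278.9, 210.1]), ([172, 389, 25, 22, 300], [185.8, 398.4])]
scene [([243, 185, 15, 13, 137], [250.7, 191.2]), ([175, 186, 20, 14, 168], [185.5, 191.7])]
side [([290, 193, 17, 17, 180], [297.8, 201.3]), ([377, 320, 30, 31, 498], [391.7, 334.1])]
```

View pics/p3.png

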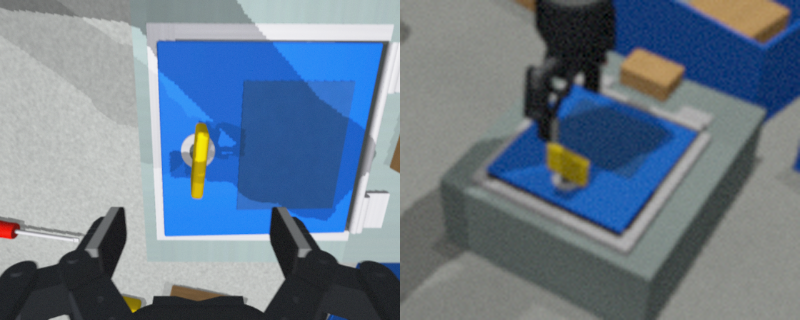

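```bash
python3 - <<'E'
from h import *
D=pickle.load(open("s3.pkl","rb"));w=D["wrist"]
im=cv2.cvtColor(w["pixels"],cv2.COLOR_RGB2HSV);m=cv2.inRange(im,(22,150,90),(35,255,255));m[300:]=0
V=im[:,:,2]
for r in range(162,260,8):
    c=np.where(m[r])[0];print(r,c.min(),c.max(),V[r,c.min():c.max()+1].tolist())
r=cv2.minAreaRect(cv2.findContours(m,0,2)[0][0]);print(r)
K,e=tri(ray(D["side"],297.8,201.3),ray(D["scene"],250.7,191.2));print(K,e,M.inv().apply(K-O))
for t in(.02,.03,.04):print(panel(-.17,0,.030,t),panel(-.17,0,.034,t))
# panel free-edge corners in wrist img: right half of view scaled 1.4x,1.3125
for t in (.0,.035,.06): print(t,proj(w,np.array([panel(-.205,.09,.006,t),panel(-.205,-.09,.006,t),panel(-.17,0,.042,t)])).round(1).tolist())
b=cv2.inRange(im,(100,120,60),(125,255,255))
for r in(80,120,160,200,240,280): print(r,np.where(b[r])[0].min())
E
```

```text
162 279 280 [129, 129]
170 274 289 [146, 151, 152, 152, 145, 144, 143, 135, 136, 136, 132, 131, 132, 128, 133, 127]
178 273 292 [156, 150, 166, 199, 226, 238, 241, 244, 244, 244, 244, 239, 228, 224, 217, 214, 208, 196, 184, 153]
186 272 291 [157, 151, 163, 186, 225, 239, 242, 244, 244, 244, 244, 244, 243, 242, 242, 240, 236, 225, 210, 177]
194 271 290 [140, 148, 160, 195, 228, 238, 241, 244, 244, 245, 244, 244, 243, 242, 241, 241, 237, 227, 211, 178]
202 270 289 [132, 148, 156, 166, 209, 235, 240, 243, 244, 244, 244, 244, 243, 242, 242, 241, 237, 229, 215, 185]
210 270 288 [130, 147, 171, 213, 228, 234, 241, 244, 243, 241, 242, 243, 240, 239, 240, 233, 217, 204, 181]
218 269 287 [119, 117, 131, 149, 168, 174, 182, 185, 189, 189, 186, 185, 186, 185, 187, 183, 177, 169, 154]
226 268 286 [111, 125, 132, 148, 168, 174, 179, 183, 188, 191, 187, 185, 184, 188, 188, 181, 185, 184, 168]
234 268 285 [116, 125, 148, 164, 174, 179, 183, 186, 188, 188, 186, 186, 183, 186, 184, 179, 172, 160]
242 268 284 [122, 147, 179, 197, 202, 208, 216, 217, 214, 215, 215, 217, 213, 214, 208, 202, 186]
250 268 283 [145, 175, 194, 201, 208, 215, 218, 216, 217, 216, 214, 216, 215, 210, 201, 191]
258 270 281 [187, 201, 208, 212, 210, 212, 213, 211, 213, 210, 204, 194]
((278.646728515625, 210.7525634765625), (19.804590225219727, 97.15349578857422), 6.709836959838867)
[ 0.55507012 -0.07720762  0.16065098] 0.0035497416502264373 [-0.07658739  0.00248724  0.16065098]
[ 0.55304616 -0.08033985  0.15539377] [ 0.55312332 -0.08031875  0.15939297]
[ 0.55337642 -0.08024951  0.15708574] [ 0.55349215 -0.08021786  0.16108394]
[ 0.55372299 -0.08015471  0.15877419] [ 0.55387728 -0.08011251  0.16277099]
0.0 [[217.5, 59.5], [231.0, 308.5], [275.2, 217.0]]
0.035 [[216.2, 58.9], [230.3, 314.2], [277.8, 220.6]]
0.06 [[215.5, 58.4], [230.0, 318.4], [280.0, 223.3]]
80 221
120 223
160 224
200 226
240 228
280 229
```

```bash
python3 - <<'E'
from h import *
D=pickle.load(open("s3.pkl","rb"));w=D["wrist"]
P=M.inv().apply(np.array([onz(w,u,v,.176) for u,v in((291,186),(283,250),(285,175),(275,262))])-O);print(P)
d=P[0]-P[1];print("knob cw from box y",np.arctan2(d[0],d[1]));print((P[2]+P[3])/2,np.linalg.norm(P[2]-P[3]))
s=D["s"];
for k in(.18,):
  T=tool(YAW-k,.03)
  g=panel(-.17,0,.034,.03);ax=R.from_euler('y',.03).apply([0,0,1]);ax=M.apply(ax)
  g=g+M.apply([0,.002,0])
  print("above",rel(s,g+ax*.05-ax*.0187*0,T))
E
```

```text
[[-0.07111491  0.0228259   0.176     ]
 [-0.07548119 -0.0160638   0.176     ]
 [-0.07442644  0.02906527  0.176     ]
 [-0.08020703 -0.0238938   0.176     ]]
knob cw from box y 0.11180526618449296
[-0.07731673  0.00258574  0.176     ] 0.0532736214205732
above ([0.4, 12.4, 6.6], [0.002, 0.175, 0.032])
```

```bash
sed -i 's/^O=.*;YAW/O=np.array([.6289,-.0570,0]);YAW/' h.py; python3 - <<'E'
from rig import *
from h import *
s=observe();T=tool(YAW-.11,.03)
print(s["time"],s["position"]);print(rel(s,panel(-.17,0,.017,.03),T))
E
```

```text
6.35 [ 0.5538223  -0.07915187  0.22264835]
([-1.1, 78.6, 1.5], [-0.003, 0.11, 0.029])
```

Emit:
{"op": "send_rows", "data": {
  "targets": [
    [[-1,10,1,0,0.11,0.03],[-1,40,1,0,0.11,0.03],[-1,65,1,0,0.11,0.03],[-1,78,1,0,0.11,0.03],[-1,78,1,0,0.11,0.03],[-1,78,1,0,0.11,0.03]]
  ]
}}

```text
time: 6.95
position: [0.5535, -0.0789, 0.1459]
orientation: [0.706, 0.045, -0.066, -0.703]
force: [1.2, 0.0, 0.1]
gripper_width: 0.0854
```

Emit:
{"op": "send_rows", "data": {
  "targets": [
    [[0,0,0,0,0,0],[0,0,0,0,0,0],[0,0,0,0,0,0],[0,0,0,0,0,0],[0,0,0,0,0,0],[0,0,0,0,0,0],[0,0,0,0,0,0],[0,0,0,0,0,0]]
  ],
  "grip": -1,
  "force": 40
}}

```text
time: 7.75
position: [0.5546, -0.079, 0.1457]
orientation: [0.706, 0.046, -0.065, -0.703]
force: [4.8, 0.8, -0.3]
gripper_width: 0.0093
```

```bash
python3 - <<'E'
from rig import *
from h import *
s=observe();print(s["time"],s["position"],s["gripper_width"],s["force"],s["wrist_torque"]);print(rel(s,panel(-.17,0,.017,.03),tool(YAW-.11,.03)))
w=snapshot("wrist");sd=snapshot("side")
cv2.imwrite("pics/p4.png",np.hstack([cv2.resize(w["pixels"],(400,320)),cv2.resize(sd["pixels"][130:270,225:400],(400,320),interpolation=2)])[:,:,::-1])
E
```

```text
7.75 [ 0.55459021 -0.07900474  0.14568403] 0.009324123498622652 [ 4.79661144  0.75585125 -0.31425768] [ 0.10102483 -0.63484153  0.02423702]
([-2.1, 1.6, 1.4], [-0.001, 0.001, 0.003])
```

View pics/p4.png

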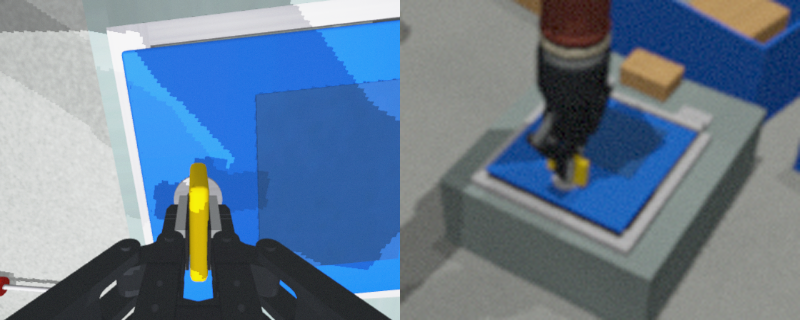

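Emit:
{"op": "send_rows", "data": {
  "targets": [
    [[1,1,0,0,0,-0.005],[1,2,0,0,0,-0.012],[1,2,0,0,0,-0.012],[1,2,0,0,0,-0.012]]
  ]
}}

```text
time: 8.25
position: [0.5544, -0.0791, 0.1437]
orientation: [0.706, 0.05, -0.061, -0.704]
force: [3.7, 1.4, 4.2]
gripper_width: 0.009
```

Emit:
{"op": "send_rows", "data": {
  "targets": [
    [[0,1,0,0,0,-0.006],[0,2,0,0,0,-0.012],[0,2,0,0,0,-0.012]]
  ]
}}

```text
time: 8.55
position: [0.5541, -0.0791, 0.1414]
orientation: [0.706, 0.054, -0.057, -0.704]
force: [2.9, 0.7, 4.4]
gripper_width: 0.0095
```

Emit:
{"op": "send_rows", "data": {
  "targets": [
    [[0,1,0,0,0,-0.006],[0,1,0,0,0,-0.006]]
  ]
}}

```text
time: 8.75
position: [0.554, -0.0791, 0.1404]
orientation: [0.706, 0.056, -0.055, -0.704]
force: [2.3, 0.6, 5.3]
gripper_width: 0.0094
```

Emit:
{"op": "send_rows", "data": {
  "targets": [
    [[0,1,0,0,0,-0.006],[0,1,0,0,0,-0.006]]
  ]
}}

```text
time: 8.95
position: [0.5539, -0.0792, 0.1395]
orientation: [0.705, 0.058, -0.053, -0.705]
force: [2.5, -0.0, 6.1]
gripper_width: 0.0092
```

Emit:
{"op": "send_rows", "data": {
  "targets": [
    [[0,1,0,0,0,-0.006],[0,1,0,0,0,-0.006]]
  ]
}}

```text
time: 9.15
position: [0.5538, -0.0792, 0.1385]
orientation: [0.705, 0.06, -0.051, -0.705]
force: [3.2, 1.8, 6.3]
gripper_width: 0.0091
```

Emit:
{"op": "send_rows", "data": {
  "targets": [
    [[0,1,0,0,0,-0.006],[0,1,0,0,0,-0.006]]
  ]
}}

```text
time: 9.35
position: [0.5538, -0.0792, 0.1379]
orientation: [-0.705, -0.062, 0.049, 0.705]
force: [1.6, 0.5, 8.1]
gripper_width: 0.0098
```

Emit:
{"op": "send_rows", "data": {
  "targets": [
    [[0,0.7,0,0,0,-0.004],[0,0.7,0,0,0,-0.004]]
  ]
}}

```text
time: 9.55
position: [0.5538, -0.0792, 0.1379]
orientation: [-0.705, -0.063, 0.047, 0.705]
force: [1.5, 1.3, 12.3]
gripper_width: 0.0092
```

Emit:
{"op": "send_rows", "data": {
  "targets": [
    [[0,0,0,0,0.08,0],[0,0,0,0,0.16,0],[0,0,0,0,0.24,0],[0,0,0,0,0.32,0],[0,0,0,0,0.32,0]]
  ]
}}

```text
time: 10.05
position: [0.5533, -0.0792, 0.1379]
orientation: [-0.703, 0.051, -0.066, 0.706]
force: [0.2, 1.1, 14.0]
gripper_width: 0.0096
```

```bash
cat > st.py <<'E'
from rig import *
from h import *
s=observe();q=R.from_quat(s["orientation"]);x,y,z=q.as_matrix().T
print(s["time"],s["position"].round(4),"F",s["force"].round(1),"T",s["wrist_torque"].round(2),"knob est",(YAW-np.arctan2(x[1],x[0])).round(3),"axis(box)",M.inv().apply(-y).round(3),s["gripper_width"].round(4),"q7",s["qpos"][6].round(2))
E
python3 st.py
```

```text
Traceback (most recent call last):
  File "st.py", line 4, in <module>
    print(s["time"],s["position"].round(4),"F",s["force"].round(1),"T",s["wrist_torque"].round(2),"knob est",(YAW-np.arctan2(x[1],x[0])).round(3),"axis(box)",M.inv().apply(-y).round(3),s["gripper_width"].round(4),"q7",s["qpos"][6].round(2))
                                                                                                                                                                                         ^^^^^^^^^^^^^^^^^^^^^^^^
AttributeError: 'float' object has no attribute 'round'
```

```bash
sed -i 's/s\["gripper_width"\].round(4)/s["gripper_width"]/' st.py; python3 st.py
```

```text
10.05 [ 0.5533 -0.0792  0.1379] F [ 0.2  1.1 14. ] T [ 0.33  0.62 -0.05] knob est 0.432 axis(box) [-0.021  0.003  1.   ] 0.009614646735130237 q7 0.35
```

Emit:
{"op": "send_rows", "data": {
  "targets": [
    [[0,0,0,0,0.07,0],[0,0,0,0,0.14,0],[0,0,0,0,0.21,0],[0,0,0,0,0.28,0],[0,0,0,0,0.28,0]]
  ]
}}

```text
time: 10.55
position: [0.5528, -0.0791, 0.1379]
orientation: [-0.687, 0.149, -0.163, 0.692]
force: [-1.9, 1.9, 15.1]
gripper_width: 0.0097
```

```bash
python3 st.py
```

```text
10.55 [ 0.5528 -0.0791  0.1379] F [-1.9  1.9 15.1] T [ 0.38  0.73 -0.01] knob est 0.712 axis(box) [-0.02   0.002  1.   ] 0.009686435396298945 q7 0.13
```

Emit:
{"op": "send_rows", "data": {
  "targets": [
    [[0,-0.3,0,0,0.08,0],[0,-0.3,0,0,0.16,0],[0,-0.3,0,0,0.24,0],[0,-0.3,0,0,0.32,0],[0,-0.3,0,0,0.4,0],[0,-0.3,0,0,0.4,0]]
  ]
}}

```text
time: 11.15
position: [0.5523, -0.0787, 0.1378]
orientation: [-0.641, 0.284, -0.295, 0.649]
force: [-2.5, 2.4, 13.9]
gripper_width: 0.0094
```

```bash
python3 st.py
```

```text
11.15 [ 0.5523 -0.0787  0.1378] F [-2.5  2.4 13.9] T [ 0.52  0.72 -0.05] knob est 1.112 axis(box) [-0.019  0.001  1.   ] 0.009377635332451817 q7 -0.18
```

Emit:
{"op": "send_rows", "data": {
  "targets": [
    [[0,0,0,0,0.08,0],[0,0,0,0,0.16,0],[0,0,0,0,0.24,0],[0,0,0,0,0.32,0],[0,0,0,0,0.38,0],[0,0,0,0,0.38,0]]
  ]
}}

```text
time: 11.75
position: [0.552, -0.0781, 0.1378]
orientation: [-0.573, 0.402, -0.411, 0.584]
force: [-3.1, 4.7, 15.1]
gripper_width: 0.0093
```

```bash
python3 st.py
```

```text
11.75 [ 0.552  -0.0781  0.1378] F [-3.1  4.7 15.1] T [ 0.74  0.85 -0.05] knob est 1.492 axis(box) [-0.019 -0.001  1.   ] 0.009316488004706896 q7 -0.48
```

Emit:
{"op": "send_rows", "data": {
  "targets": [
    [[0,0,0,0,0.04,0],[0,0,0,0,0.08,0],[0,0,0,0,0.08,0]]
  ]
}}

```text
time: 12.05
position: [0.552, -0.078, 0.1378]
orientation: [-0.556, 0.425, -0.433, 0.568]
force: [-2.5, 3.8, 14.0]
gripper_width: 0.0094
```

```bash
python3 st.py
```

```text
12.05 [ 0.552  -0.078   0.1378] F [-2.5  3.8 14. ] T [ 0.72  0.89 -0.04] knob est 1.571 axis(box) [-0.019 -0.001  1.   ] 0.00936034328630643 q7 -0.54
```

Emit:
{"op": "send_rows", "data": {
  "targets": [
    [[0,0,0,0,0.03,0],[0,0,0,0,0.03,0]]
  ]
}}

```text
time: 12.25
position: [0.552, -0.078, 0.1378]
orientation: [-0.551, 0.433, -0.44, 0.562]
force: [-2.7, 4.1, 14.3]
gripper_width: 0.0096
```

```bash
python3 st.py
```

```text
12.25 [ 0.552  -0.078   0.1378] F [-2.7  4.1 14.3] T [0.66 0.87 0.41] knob est 1.598 axis(box) [-0.019 -0.001  1.   ] 0.009550897439303093 q7 -0.56
```

Emit:
{"op": "send_rows", "data": {
  "targets": [
    [[0,0,0,0,0.03,0],[0,0,0,0,0.03,0]]
  ]
}}

```text
time: 12.45
position: [0.552, -0.078, 0.1379]
orientation: [-0.545, 0.44, -0.448, 0.555]
force: [-2.4, 3.1, 15.4]
gripper_width: 0.0092
```

```bash
python3 st.py
```

```text
12.45 [ 0.552  -0.078   0.1379] F [-2.4  3.1 15.4] T [0.63 0.87 0.91] knob est 1.626 axis(box) [-0.018 -0.     1.   ] 0.009170541917599997 q7 -0.58
```

Emit:
{"op": "send_rows", "data": {
  "targets": [
    [[0,-0.5,0,0,-0.02,0],[0,-1,0,0,-0.04,0],[0,-1.5,0,0,-0.04,0],[0,-1.5,0,0,-0.04,0]]
  ]
}}

```text
time: 12.85
position: [0.5519, -0.078, 0.1379]
orientation: [-0.553, 0.43, -0.438, 0.563]
force: [-1.4, 2.1, 6.9]
gripper_width: 0.0095
```

```bash
python3 st.py
```

```text
12.85 [ 0.5519 -0.078   0.1379] F [-1.4  2.1  6.9] T [0.43 0.46 0.21] knob est 1.589 axis(box) [-0.018  0.     1.   ] 0.009471956093080583 q7 -0.56
```

Emit:
{"op": "send_rows", "data": {
  "targets": [
    [[0,-1,0,0,0,0],[0,-2,0,0,0,0],[0,-2,0,0,0,0]]
  ]
}}

```text
time: 13.15
position: [0.5521, -0.0779, 0.1394]
orientation: [-0.553, 0.43, -0.438, 0.563]
force: [-1.9, 3.0, 0.9]
gripper_width: 0.0093
```

Emit:
{"op": "send_rows", "data": {
  "targets": [
    [[0,0,0,0,0,0],[0,0,0,0,0,0],[0,0,0,0,0,0],[0,0,0,0,0,0],[0,0,0,0,0,0],[0,-20,0,0,0,0],[0,-50,0,0,0,0],[0,-90,0,0,0,0],[0,-130,0,0,0,0],[0,-130,0,0,0,0],[0,-130,0,0,0,0]]
  ],
  "grip": 1
}}

```text
time: 14.25
position: [0.5513, -0.0795, 0.2712]
orientation: [-0.552, 0.428, -0.441, 0.564]
force: [-0.7, -0.3, -1.0]
gripper_width: 0.0856
```

```bash
python3 st.py; python3 - <<'E'
from rig import *
from h import *
w=snapshot("wrist");sd=snapshot("side");D=dict(wrist=w,side=sd);pickle.dump(D,open("s5.pkl","wb"))
cv2.imwrite("pics/p5.png",np.hstack([cv2.resize(w["pixels"],(400,320)),cv2.resize(sd["pixels"][130:270,225:400],(400,320),interpolation=2)])[:,:,::-1])
E
```

```text
14.25 [ 0.5513 -0.0795  0.2712] F [-0.7 -0.3 -1. ] T [0.01 0.01 0.01] knob est 1.59 axis(box) [-0.024  0.004  1.   ] 0.08559847312588276 q7 -0.7
```

View pics/p5.png

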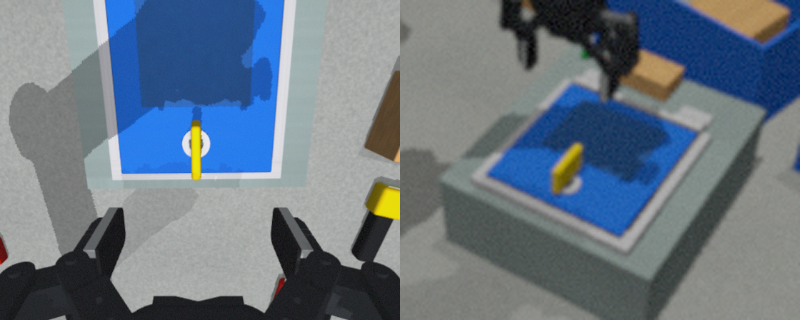

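Emit:
{"op": "send_rows", "data": {
  "targets": [
    [[0,-20,0,0,0,0],[0,-20,0,0,0,0],[0,-20,0,0,0,0],[0,-20,0,0,0,0],[0,-20,0,0,0,0],[0,-20,0,0,0,0],[0,-20,0,0,0,0],[0,-20,0,0,0,0],[0,-20,0,0,0,0],[0,-20,0,0,0,0]]
  ]
}}

```text
time: 15.35
position: [0.5506, -0.0793, 0.2903]
orientation: [-0.553, 0.429, -0.44, 0.563]
force: [-0.4, -0.4, -0.4]
gripper_width: 0.0854
```

```bash
python3 - <<'E'
from rig import *
from h import *
D={n:snapshot(n) for n in("wrist","scene","side")};c={}
def ymask(p):
    m=cv2.inRange(cv2.cvtColor(p["pixels"],cv2.COLOR_RGB2HSV),(22,150,90),(35,255,255));return m
for n in D:
    k,_,st,cc=cv2.connectedComponentsWithStats(ymask(D[n]));print(n,[(st[i].tolist(),cc[i].round(1).tolist()) for i in range(1,k) if st[i,4]>15])
    c[n]=[cc[i] for i in range(1,k) if st[i,4]>15 and (n!="side" or cc[i][1]<300) and (n!="scene" or cc[i][0]>210) and (n!="wrist" or 200<cc[i][0]<350)]
K,e=tri(ray(D["side"],*c["side"][0]),ray(D["scene"],*c["scene"][0]));print("knob",K,e,M.inv().apply(K-O))
w=D["wrist"];m=ymask(w);m[:,:230]=0;m[:,330:]=0
r=np.array([(v,np.where(m[v])[0].mean()) for v in range(420) if m[v].sum()>255*6])
P=M.inv().apply(np.array([onz(w,u,v,.165) for v,u in(r[4],r[-5])])-O);d=P[1]-P[0];print(P,"wing vs box x, rad",np.arctan2(d[1],d[0]))
print(observe()["time"])
E
```

```text
wrist [([269, 153, 13, 73, 844], [274.9, 188.7]), ([504, 233, 56, 47, 1898], [533.2, 257.1])]
scene [([247, 185, 8, 16, 84], [250.8, 192.5]), ([175, 186, 20, 14, 168], [185.5, 191.7])]
side [([293, 193, 11, 21, 110], [297.8, 203.0]), ([377, 320, 30, 31, 500], [391.8, 334.1])]
knob [ 0.55428185 -0.07784914  0.15557663] 0.0032793385533430195 [-0.077475   -0.00042321  0.15557663]
[[-0.05236352 -0.00078675  0.165     ]
 [-0.10312434  0.00024226  0.165     ]] wing vs box x, rad 3.1213236001584517
15.5
```

```bash
python3 -c "
from rig import *
print(close_job())"
```

```text
the job is handed in; nothing more can be done
None
```

The hatch is shut and latched. I handed the job in at about 15.5 s of the 67 s allowed, with the arm clear of the box.

- **Closing:** I pushed the hatch down at its free spot until it met the plungers. Then I pinched the wing and pressed along the hatch's arc. The height stopped changing at about 8 N, which was the seat.
- **Turning:** I turned the knob clockwise while holding at about 12–15 N. It was not blocked at 0.4–0.6 rad. I felt the hard stop at about 1.6 rad on my estimate (up to about 0.9 N m), then eased off, let go and backed away.

**Last checks:**
- About 2 s after release, the knob sits 5 mm lower than when the hatch rested on the plungers. That fits a latched hatch that has risen its 2 mm.
- The wing measures a quarter turn to within about 0.02 rad.
- The force readings carried about 1 N of noise, and the two camera rays disagreed by about 3 mm. No check failed.
- I did not see anything else on the bench move, but I only measured the scanner, whose position was unchanged.

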